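Find the solid brass pillar with the tongs

TASK

Three polished pillars stand in the drawer looking just alike, but only one is solid brass; the others are plated aluminium, about a third of its weight. Take up the red-handled tongs from the bench and lift pillars with them to feel which is the solid one, standing any wrong one back upright in the front bay of the drawer; the polish must only ever meet the tongs' jaws, never the gripper, no pillar may fall over, and the other things on the bench stay where they are. Finish while still holding the solid pillar shut in the tongs, more or less upright and at rest, its foot lifted well clear (about 10 cm) above the bench, with the other two left standing in the drawer.

Things in the scene. Friction and masses are not known exactly. Their poses are not given: they have to be found in the camera images.
- tongs: sprung tongs lying flat on the bench, jaws away from the robot: two steel strips pinned at the heel, red plastic grip sleeves, dark rubber-lined jaws; 195 mm long, 95 g. Origin: on the underside, midway between the red sleeves, within 10 mm of the centre of mass; +x along the tongs to the jaws, z up. Heel pin at x = -85 mm. While the tongs lie or are held level, all of them is 16 mm high
- tongs_grip (a point): where to squeeze: midway between the sleeves, 8 mm above the underside. Sleeves: flat outside, 16 mm high, 62 mm long (x -31 to +31 mm), 47 mm over their outsides here at rest (each leans out 4 degrees), 34 mm and parallel when shut on a pillar's shank. Squeezed to 43 mm wide the tongs are held, jaws about 34 mm apart; if the fingers open past 47 mm the tongs drop
- tongs_jaw (a point): the point midway between the open jaws, 85 mm ahead (+x) of the tongs' origin and 8 mm above the underside. The jaw linings are flat, 30 mm long (along x) and 16 mm high; 42 mm apart at rest (51 mm over their outsides, 54 mm at the tips)
- tongs_arm (a joint): closing angle of the tongs: 0 = open against the stop, as a spring holds them; 0.15 = shut on a 16 mm shank; 0.24 = jaws together. At the sleeves about 4 N on each side begins to close them and 9 N shuts them on a shank; half of any further squeeze reaches the jaws (20 to 40 N in all holds a pillar well). The spring opens them as the fingers ease off
- drawer: the shallow beech drawer, lifted out and set on the bench, fixed. Origin: centre of its underside; +x away from its front, z up. 200 (x) by 320 mm (y), sides and back 30 mm high; front board with a small brass knob towards the robot, 36 mm high, at x -100 to -118 mm; floor 6 mm thick, lined green; a 24 mm high divider at x +35 mm, small parts behind it; the front bay is in front of it
- pillar_1: one of three look-alike polished brass pillars standing in the drawer's front bay, in a row along its y about 82 mm apart: 76 mm tall, straight shank 16 mm across from 9 to 61 mm above the foot, collars 24 mm across at foot and head, 9 mm spigot on top. Origin: centre of the foot; z up its length. One of the three is solid brass, about 150 g; the other two are plated aluminium, about 48 g
- pillar_2: one of three look-alike polished brass pillars standing in the drawer's front bay, in a row along its y about 82 mm apart: 76 mm tall, straight shank 16 mm across from 9 to 61 mm above the foot, collars 24 mm across at foot and head, 9 mm spigot on top. Origin: centre of the foot; z up its length. One of the three is solid brass, about 150 g; the other two are plated aluminium, about 48 g
- pillar_3: one of three look-alike polished brass pillars standing in the drawer's front bay, in a row along its y about 82 mm apart: 76 mm tall, straight shank 16 mm across from 9 to 61 mm above the foot, collars 24 mm across at foot and head, 9 mm spigot on top. Origin: centre of the foot; z up its length. One of the three is solid brass, about 150 g; the other two are plated aluminium, about 48 g
- pusher: bystander: rosewood hand pusher, 113 mm long, lying on the bench; origin under its middle
- gauge_block: bystander: silver-grey aluminium gauge block, 35 x 25 x 30 mm; origin centre of its underside
- dish: bystander: chipped white porcelain dish of bushings, 76 mm across, 22 mm high; origin centre of its underside
- loupe: bystander: black eye loupe, 38 mm across, 34 mm high; origin centre of its underside
- screwdriver: bystander: screwdriver with a yellow handle, 150 mm long, lying on the bench; origin under its middle
- brush: bystander: bench brush, 170 mm long, lying on the bench; origin under its middle

How it is judged:
On the way, in this order (a step that is already met when the one before it is completed fails the run):
1. the tongs are gripped by their sleeves and lifted off the bench (height (world z) of tongs above 0.02 m and contact force between the fingers and tongs above 1 N), for 0.2 s.
2. a pillar is lifted off the drawer floor in the tongs (((z of pillar_1 in the frame of drawer above 0.01 m and contact force between pillar_1 and tongs above 0.5 N and contact force between the fingers and tongs above 1 N) or (z of pillar_2 in the frame of drawer above 0.01 m and contact force between pillar_2 and tongs above 0.5 N and contact force between the fingers and tongs above 1 N) or (z of pillar_3 in the frame of drawer above 0.01 m and contact force between pillar_3 and tongs above 0.5 N and contact force between the fingers and tongs above 1 N))), for 0.2 s.
At the end, for the whole second after the job is handed in: solid pillar shut in the tongs, tongs held by the fingers, foot over 70 mm above the bench, within 20 degrees of upright, at rest, touched by the tongs alone; tongs off the drawer; the two light ones (under 0.9 N on the floor) let go, standing within 6 degrees in the drawer's front bay (contact force between tongs and drawer below 0.05 N and ((height (world z) of pillar_1 above 0.07 m and angle between pillar_1's own z axis and vertical below 0.35 rad and linear speed of pillar_1 below 0.05 m/s and contact force between pillar_1 and tongs above 0.5 N and contact force between the fingers and tongs above 1 N and contact force between pillar_1 and drawer below 0.05 N and contact force between pillar_1 and the arm below 0.1 N and (angle between pillar_2's own z axis and vertical below 0.1 rad and z of pillar_2 in the frame of drawer below 0.01 m and x of pillar_2 in the frame of drawer between -0.095 and 0.03 m and y of pillar_2 in the frame of drawer between -0.15 and 0.15 m and contact force between pillar_2 and tongs below 0.1 N and linear speed of pillar_2 below 0.03 m/s and contact force between pillar_2 and drawer below 0.9 N) and (angle between pillar_3's own z axis and vertical below 0.1 rad and z of pillar_3 in the frame of drawer below 0.01 m and x of pillar_3 in the frame of drawer between -0.095 and 0.03 m and y of pillar_3 in the frame of drawer between -0.15 and 0.15 m and contact force between pillar_3 and tongs below 0.1 N and linear speed of pillar_3 below 0.03 m/s and contact force between pillar_3 and drawer below 0.9 N)) or (height (world z) of pillar_2 above 0.07 m and angle between pillar_2's own z axis and vertical below 0.35 rad and linear speed of pillar_2 below 0.05 m/s and contact force between pillar_2 and tongs above 0.5 N and contact force between the fingers and tongs above 1 N and contact force between pillar_2 and drawer below 0.05 N and contact force between pillar_2 and the arm below 0.1 N and (angle between pillar_1's own z axis and vertical below 0.1 rad and z of pillar_1 in the frame of drawer below 0.01 m and x of pillar_1 in the frame of drawer between -0.095 and 0.03 m and y of pillar_1 in the frame of drawer between -0.15 and 0.15 m and contact force between pillar_1 and tongs below 0.1 N and linear speed of pillar_1 below 0.03 m/s and contact force between pillar_1 and drawer below 0.9 N) and (angle between pillar_3's own z axis and vertical below 0.1 rad and z of pillar_3 in the frame of drawer below 0.01 m and x of pillar_3 in the frame of drawer between -0.095 and 0.03 m and y of pillar_3 in the frame of drawer between -0.15 and 0.15 m and contact force between pillar_3 and tongs below 0.1 N and linear speed of pillar_3 below 0.03 m/s and contact force between pillar_3 and drawer below 0.9 N)) or (height (world z) of pillar_3 above 0.07 m and angle between pillar_3's own z axis and vertical below 0.35 rad and linear speed of pillar_3 below 0.05 m/s and contact force between pillar_3 and tongs above 0.5 N and contact force between the fingers and tongs above 1 N and contact force between pillar_3 and drawer below 0.05 N and contact force between pillar_3 and the arm below 0.1 N and (angle between pillar_1's own z axis and vertical below 0.1 rad and z of pillar_1 in the frame of drawer below 0.01 m and x of pillar_1 in the frame of drawer between -0.095 and 0.03 m and y of pillar_1 in the frame of drawer between -0.15 and 0.15 m and contact force between pillar_1 and tongs below 0.1 N and linear speed of pillar_1 below 0.03 m/s and contact force between pillar_1 and drawer below 0.9 N) and (angle between pillar_2's own z axis and vertical below 0.1 rad and z of pillar_2 in the frame of drawer below 0.01 m and x of pillar_2 in the frame of drawer between -0.095 and 0.03 m and y of pillar_2 in the frame of drawer between -0.15 and 0.15 m and contact force between pillar_2 and tongs below 0.1 N and linear speed of pillar_2 below 0.03 m/s and contact force between pillar_2 and drawer below 0.9 N)))); the arm keeps its last pose, push and grip.
It fails at once if the gripper or arm touches a polished pillar (over 0.3 N) (contact force between any of the fingers, the arm and pillar_1 above 0.3 N or contact force between any of the fingers, the arm and pillar_2 above 0.3 N or contact force between any of the fingers, the arm and pillar_3 above 0.3 N).
It fails at once if a pillar falls over (tilts more than 40 degrees) (angle between any of pillar_1, pillar_2, pillar_3's own z axis and vertical above 0.7 rad).
It fails at once if another thing on the bench is moved more than 15 mm (distance of any of pusher, gauge_block, dish, loupe, screwdriver, brush from where it was at the start of the episode above 0.015 m).
It also fails if it takes over 61 s, if anything falls off the work surface, if the arm or the gripper's body presses on something with over 40 N, if the wrist force passes 120 N, or if a joint passes its speed limit or range.

ROBOT

A 6-joint arm with a two-finger parallel gripper is mounted at the origin on the work surface. World frame = base frame: x ahead of the robot, y to its left, z up, the work surface at z = 0. Lengths are in m, angles in rad, forces in N, time in s.
With the tool pointing down it reaches from about 0.25 to 0.8 m from the base axis. Payload 3.9 kg.
Tool frame: the origin (TCP) lies midway between the tips of the shut fingers; the grasp point (between the pads) lies 19 mm behind it; z points along the fingers, y is the line along which they close (so a half turn about z gives the same grasp; the last joint's range is limited). The gripper opens to 85 mm and grips with 20 to 120 N. Pads are 22 mm wide; open, the fingers measure 114 mm over their backs; the gripper's body (76 mm by 85 mm) begins 54 mm behind the grasp point. The pads swing forward as they close: fully open they stand 13 mm farther back than shut.
Start: joints at [-1.28, 0.26, -0.138, 1.173, 0, 1.571], TCP at [0.151, -0.503, 0.231] pointing down, gripper open.
Joint ranges: [-2.78, 2.78], [-0.83, 1.72], [-1.28, 1.37], [-1.9, 2.12], [-1.57, 1.48], [-3.14, 3.14]. Speed limits (rad/s): [2.57, 2.57, 3.14, 3.14, 3.14, 3.14].

INTERFACE

Orientations are given as a unit quaternion [x, y, z, w].
In Python, from workcell import env gives the robot as it stands.
- The arm moves only by the tool pendant, called after "Emit:" by a JSON object that holds its "name" and its "arguments", one argument or row to a line. Schema: {"type":"object","properties":{"motion":{"type":"array","items":{"type":"array","prefixItems":[{"type":"array","items":{"type":"number"},"minItems":3,"maxItems":3},{"type":"number"},{"type":"number"}],"minItems":3,"maxItems":3},"minItems":1,"maxItems":20},"grip_force":{"type":"number"},"only":{"type":"string"},"quiet":{"type":"boolean"},"lines":{"type":"string"}},"required":["motion"],"additionalProperties":false}. motion is a list of rows, 1 to 20 of them, each written [[dx, dy, dz], turn, opening]: dx, dy, dz in units of 20 mm, then a turn about the tool's z in units of 0.05 rad, then the opening from 0.0 (shut) to 1.0 (fully open); each row shifts and turns the commanded pose from where the row before left it, along the tool's axes as they then stand; what a row does not reach is not made up. A row lasts 1/12 s, in which the tool goes at most 0.0417 m and 0.125 rad, less where a joint would pass 70% of its speed; a pose out of reach is approached as far as the arm can. The fingers move at their own pace and stop on an object; grip_force is the grip in N (left out, the last holds). Time passes only in rows, so rows that do not move let the fingers close. The tool returns the time, the measured TCP pose, the force, the opening and the grip force at its end. only (a regular expression) keeps the lines of the reply that match it, lines (a string "A,B") keeps lines A to B, and quiet returns only ok. Input that does not fit is refused with a message, and nothing moves.
- env.state(): the state, without advancing time (a new reading comes with each control period).
- env.read_camera(name): name is "side" or "top" or "wrist"; returns the picture (400x640x3 uint8, blue, green, red); there is no depth.
- env.camera_model(name): a dict with "fx", "fy", "cx", "cy" (pixels), "T" (4x4, takes a point from camera to world coordinates). Camera axes: x right, y down, z forward; pixel columns grow to the right and rows downward; lengths in m; the calibration is good to about 2 mm. A picture is of the moment at which its call begins: read the wrist's pose just before it. camera_model takes no time and is no camera call; for the wrist camera it gives the pose at the moment of the call.
- env.close_job(): hands the job in; it is judged then, once.
The state is a dict: "time": time; "qpos": joint angles; "joint_velocities": joint speeds; "joint_efforts": joint torques, N m; "tool_pos": TCP position; "ee_rot": TCP orientation; "ft_force": force on the tool from outside, world axes, zero at the start; "torque": the same for the moment, N m; "width": opening from 0.0 (shut) to 1.0 (fully open); "finger_force": force on a finger pad.
Only numpy, scipy, OpenCV 4.12 (cv2) and the standard library are available. Lean on these libraries where they do the work, as an engineer would, in place of code of your own. Each camera call takes 0.05 s, during which the arm holds its last target. There are 200 camera calls.

## Working session

There is one attempt and no reset: what is moved stays moved. The work goes in short steps, Python scripts to look and compute and a tool call to move; the robot and the scene stay as the last step left them, time stands still between calls to the robot, and variables do not carry over. Pictures are saved under pics/ and viewed, at most 10 in all, crops included, and the job is handed in when it is done.

```bash
ls; mkdir -p pics; python3 - <<'E'
from workcell import env
import cv2,numpy as np
s=env.state();print(s)
for n in("top","side"):
    im=env.read_camera(n);cv2.imwrite(f"pics/{n}0.png",im);m=env.camera_model(n);print(n,m)
print(env.camera_model("wrist"))
E
```

```text
pics
workcell.py
{'time': 0.0, 'qpos': array([-1.28000649e+00,  2.60684459e-01, -1.39383998e-01,  1.17270388e+00,
       -2.61456010e-06,  1.57079029e+00]), 'joint_velocities': array([ 8.21823743e-04, -3.68966534e-04,  3.11468016e-05, -3.97391788e-04,
       -6.50237091e-05,  3.80395962e-05]), 'joint_efforts': array([-2.41886948e-03, -4.05677605e+01,  2.53922278e+01,  1.88128918e-02,
       -2.76585233e-04,  1.17924503e-05]), 'tool_pos': array([ 0.15032359, -0.5022985 ,  0.23045903]), 'ee_rot': array([ 9.89447845e-01,  1.44886112e-01, -1.44436121e-04, -9.77393173e-04]), 'ft_force': array([ 0.31413255,  0.10420416, -0.02851593]), 'torque': array([0.00123087, 0.03234815, 0.01995821]), 'finger_force': 0.0, 'width': 0.9966654036094059}
top {'fx': 470.7440205698642, 'fy': 470.7440205698642, 'cx': 316.6911037010681, 'cy': 191.5844232589446, 'T': array([[ 0.01052136, -0.98736296,  0.15812551,  0.2915554 ],
       [-0.99981565, -0.00784768,  0.01752348, -0.01763498],
       [-0.01606112, -0.15828073, -0.98726352,  1.63199992],
       [ 0.        ,  0.        ,  0.        ,  1.        ]])}
side {'fx': 397.35686056634046, 'fy': 397.35686056634046, 'cx': 320.98381552668906, 'cy': 193.8395565402924, 'T': array([[-0.88552528, -0.28727799,  0.3651251 ,  0.14159177],
       [-0.46458904,  0.54995288, -0.69405248,  0.70917314],
       [-0.0014156 , -0.78423414, -0.62046339,  0.68007568],
       [ 0.        ,  0.        ,  0.        ,  1.        ]])}
{'fx': 333.51356119487673, 'fy': 333.51356119487673, 'cx': 319.9741924052232, 'cy': 196.63381704686307, 'T': array([[ 2.86989141e-01, -9.05006670e-01, -3.14006624e-01,
         2.31990565e-01],
       [-9.57933429e-01, -2.71434596e-01, -9.32030386e-02,
        -4.77896531e-01],
       [-8.82889514e-04,  3.27545702e-01, -9.44834924e-01,
         3.73289769e-01],
       [ 0.00000000e+00,  0.00000000e+00,  0.00000000e+00,
         1.00000000e+00]])}
```

View pics/top0.png

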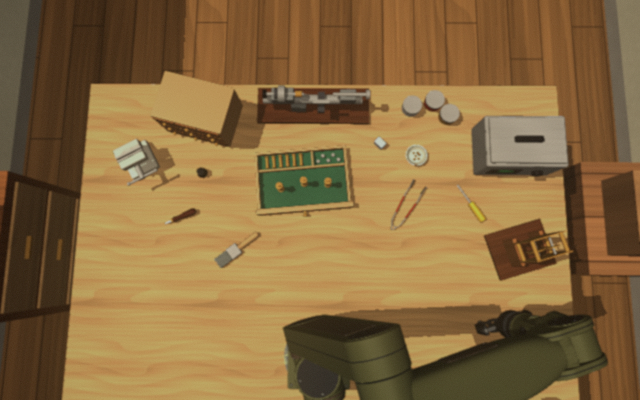

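View pics/side0.png

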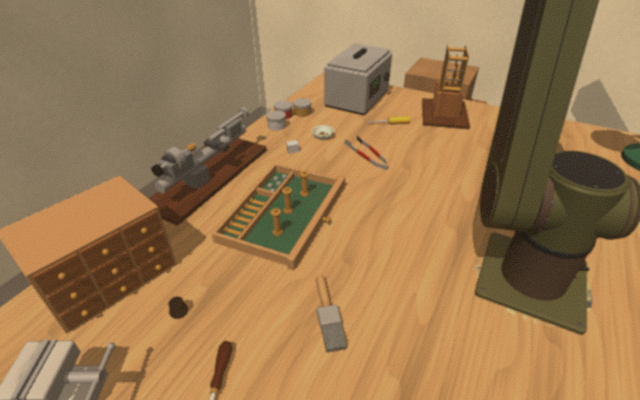

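The top view shows the tongs at about (408,205) with the heel at (392,228) and the jaws up. The drawer's pillars are at about (280,187), (304,182) and (328,182), and the screwdriver is at (472,205). The side view agrees. Next I'll measure them.

```bash
cat > h.py <<'E'
import numpy as np,cv2
from workcell import env
from scipy.spatial.transform import Rotation as R
def cast(m,uv,z):
    T=m["T"];uv=np.atleast_2d(uv).astype(float)
    d=np.c_[(uv[:,0]-m["cx"])/m["fx"],(uv[:,1]-m["cy"])/m["fy"],np.ones(len(uv))]@T[:3,:3].T
    return (T[:3,3]+d*((z-T[2,3])/d[:,2])[:,None])
def proj(m,P):
    T=m["T"];p=(np.atleast_2d(P)-T[:3,3])@T[:3,:3]
    return np.c_[p[:,0]/p[:,2]*m["fx"]+m["cx"],p[:,1]/p[:,2]*m["fy"]+m["cy"]]
def red(im):
    h=cv2.cvtColor(im,cv2.COLOR_BGR2HSV)
    return ((((h[...,0]<6)|(h[...,0]>174))&(h[...,1]>130)&(h[...,2]>70))*255).astype(np.uint8)
def blobs(mask,amin=8):
    n,l,s,c=cv2.connectedComponentsWithStats(mask)
    return [(s[i][:5].tolist(),c[i].round(1)) for i in range(1,n) if s[i][4]>=amin],l
E
python3 - <<'E'
from h import *
im=cv2.imread("pics/top0.png");m=env.camera_model("top")
r=red(im);r[:, :380]=0;r[:,440:]=0;r[:170]=0;r[240:]=0
for s,c in blobs(r,5)[0]:print(s,c,cast(m,c,.012))
ys,xs=np.nonzero(r);P=cast(m,np.c_[xs,ys],.012)[:,:2];print(P.mean(0),np.linalg.svd(P-P.mean(0))[2][0])
h=cv2.cvtColor(im,cv2.COLOR_BGR2HSV)
print("heel,jaws",cast(m,[[392,228],[412,181],[425,188]],.012))
print("pillar heads",cast(m,[[280,187],[304,181],[328,182]],.08))
print("drawer corners",cast(m,[[258,150],[349,148],[354,209],[258,214]],.03))
cv2.imwrite("pics/crop.png",np.vstack([cv2.resize(im[140:235,245:445],None,fx=4,fy=4,interpolation=cv2.INTER_CUBIC)]))
E
```

```text
[nan nan] [1. 0.]
heel,jaws [[ 0.42642986 -0.2488674   0.012     ]
 [ 0.5910405  -0.32084788  0.012     ]
 [ 0.56663835 -0.36537446  0.012     ]]
pillar heads [[ 0.55470349  0.13296374  0.08      ]
 [ 0.57573469  0.05284807  0.08      ]
 [ 0.57294019 -0.02762364  0.08      ]]
drawer corners [[ 0.69405992  0.2180125   0.03      ]
 [ 0.70330241 -0.10050789  0.03      ]
 [ 0.48879602 -0.11753105  0.03      ]
 [ 0.46872802  0.21118318  0.03      ]]<stdin>:5: RuntimeWarning: Mean of empty slice.
  ret = um.true_divide(
```

View pics/crop.png

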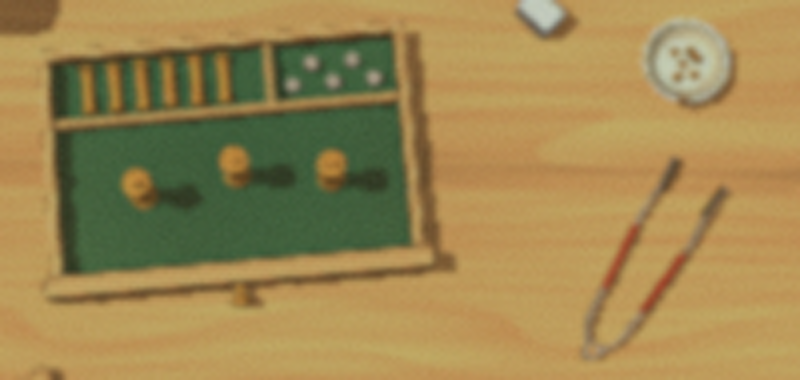

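The crop shows the tongs with the heel at crop (592,352), the jaws at (675,165) and (722,195), and the sleeves centred near (642,270). The pillar heads are at crop (137,180), (234,155) and (331,160). I'll plan a wrist look at the tongs.

```bash
cat >> h.py <<'E'
def go(p,axis):
    """turn, then shift in tool axes after the turn, for TCP at p with tool x along axis (or opposite)"""
    s=env.state();Rm=R.from_quat(s["ee_rot"]).as_matrix()
    a=np.array([*axis,0.]);a/=np.linalg.norm(a)
    al=np.arctan2(a@Rm[:,1],a@Rm[:,0]);R2=Rm@R.from_euler("z",al).as_matrix()
    print("toolx",Rm[:,0].round(3),"tilt",Rm[:,2].round(3),"q6",s["qpos"][5].round(3),"turn",al.round(4),"(alt",((al+np.pi+np.pi)%(2*np.pi)-np.pi).round(4),") shift",(R2.T@(np.array(p)-s["tool_pos"])).round(4))
E
python3 - <<'E'
from h import *
m=env.camera_model("top")
q=lambda x,y:(245+x/4,140+y/4)
P=cast(m,[q(592,350),q(698,178),q(620,258),q(663,285)],.012);print(P)
g=(P[2]+P[3])/2;ax=(P[1]-P[0])[:2];ax/=np.linalg.norm(ax);print("grip",g,"ax",ax)
go([g[0],g[1],.2],ax)
w=env.camera_model("wrist");s=env.state();Rm=R.from_quat(s["ee_rot"]).as_matrix()
print("cam in tool",Rm.T@(w["T"][:3,3]-s["tool_pos"]),Rm.T@w["T"][:3,:3])
E
```

```text
[[ 0.42817968 -0.2523189   0.012     ]
 [ 0.57884887 -0.34661258  0.012     ]
 [ 0.50805153 -0.27768249  0.012     ]
 [ 0.48486678 -0.31427368  0.012     ]]
grip [ 0.49645916 -0.29597808  0.012     ] ax [ 0.84768098 -0.53050632]
toolx [0.958 0.287 0.   ] tilt [-0.001  0.002 -1.   ] q6 1.571 turn 0.85 (alt -2.2916 ) shift [ 0.1839 -0.3585  0.0307]
cam in tool [ 0.08520673 -0.00028234 -0.14274742] [[ 2.60051001e-04 -9.44835135e-01 -3.27546179e-01]
 [ 9.99999562e-01 -4.87267018e-05  9.34492924e-04]
 [-8.98901994e-04 -3.27546279e-01  9.44834709e-01]]
```

Careful with the scale: shifts go in units of 20 mm and turns go in units of 0.05 rad. That gives: -0.12 rad is -2.4.

Emit:
{"name": "pendant", "arguments": {
  "motion": [
    [[0,0,0],-2.4,1],
    [[0,0,0],-2.4,1],
    [[0,0,0],-2.4,1],
    [[0,0,0],-2.4,1],
    [[0,0,0],-2.4,1],
    [[0,0,0],-2.4,1],
    [[0,0,0],-2.4,1],
    [[0,0,0],-2.4,1],
    [[0,0,0],-2.4,1],
    [[0,0,0],-2.4,1],
    [[0,0,0],-2.4,1],
    [[0,0,0],-2.4,1],
    [[0,0,0],-2.4,1],
    [[0,0,0],-2.4,1],
    [[0,0,0],-2.4,1],
    [[0,0,0],-2.4,1],
    [[0,0,0],-2.4,1],
    [[0,0,0],-2.4,1],
    [[0,0,0],-2.4,1],
    [[0,0,0],-0.2,1]
  ]
}}

```text
time: 1.77
tool_pos: [0.1504, -0.5026, 0.2308]
ee_rot: [0.276, 0.961, 0.0, -0.0]
ft_force: [-0.5, 0.3, -0.5]
width: 0.998
finger_force: 0.0
```

Emit:
{"name": "pendant", "arguments": {
  "motion": [
    [[-0.765,1.5,0.1],0,0.9],
    [[-0.765,1.5,0.1],0,0.9],
    [[-0.765,1.5,0.1],0,0.9],
    [[-0.765,1.5,0.1],0,0.9],
    [[-0.765,1.5,0.1],0,0.9],
    [[-0.765,1.5,0.1],0,0.9],
    [[-0.765,1.5,0.1],0,0.9],
    [[-0.765,1.5,0.1],0,0.9],
    [[-0.765,1.5,0.1],0,0.9],
    [[-0.765,1.5,0.1],0,0.9],
    [[-0.765,1.5,0.1],0,0.9],
    [[-0.765,1.5,0.1],0,0.9],
    [[0,0,0],0,0.9],
    [[0,0,0],0,0.9],
    [[0,0,0],0,0.9]
  ]
}}

```text
time: 3.02
tool_pos: [0.4969, -0.2955, 0.2068]
ee_rot: [0.277, 0.961, -0.0, -0.001]
ft_force: [-0.5, -0.5, 0.6]
width: 0.897
finger_force: 0.0
```

```bash
python3 - <<'E'
from h import *
go([.4965,-.296,.2],[-.8477,.5305])
m=env.camera_model("wrist");im=env.read_camera("wrist");cv2.imwrite("pics/w1.png",im);np.save("w1.npy",m)
r=red(im)
for s,c in blobs(r,60)[0]:print(s,c,cast(m,c,.016))
E
```

```text
toolx [-0.846  0.533  0.001] tilt [-0.001  0.    -1.   ] q6 0.026 turn -0.0026 (alt 3.139 ) shift [ 0.0001 -0.0006  0.0068]
[300, 140, 6, 58, 187] [302.7 168.6] [[ 0.48837301 -0.31063533  0.016     ]]
[341, 140, 7, 58, 176] [343.9 167.7] [[ 0.51011707 -0.27426256  0.016     ]]
```

View pics/w1.png

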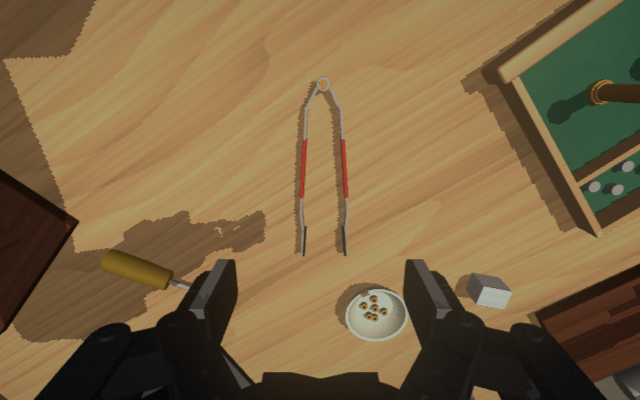

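The wrist view shows the tongs with the heel pin at (323,84), the sleeves at (303,169) and (344,168), and the jaws at (304,240) and (346,240). I'll compute the grip pose.

```bash
python3 - <<'E'
from h import *
m=np.load("w1.npy",allow_pickle=True).item()
P=cast(m,[[323,84],[302.7,168.6],[343.9,167.7],[304,239],[346,239]],.013)
h=P[0];g=(P[1]+P[2])/2;j=(P[3]+P[4])/2
a=(j-h)[:2];L=np.linalg.norm(a);a/=L;print(h,g,j,L,"h-g",np.linalg.norm(g-h),"g-j",np.linalg.norm(j-g),"yaw",np.arctan2(a[1],a[0]))
b=(g-h)[:2];b/=np.linalg.norm(b);print(a,b)
o=h[:2]+.085*a;print(o)
go([*g[:2],.0],-a);go([*o,0],-a)
r=red(cv2.imread("pics/w1.png"));
for x0,x1 in((290,320),(330,360)):
  q=r.copy();q[:,:x0]=0;q[:,x1:]=0;ys,xs=np.nonzero(q);print(cast(m,[[xs[ys<145].mean(),139.5],[xs[ys>193].mean(),198]],.014)[:,:2])
E
```

```text
[ 0.4295868  -0.24924118  0.013     ] [ 0.49990258 -0.29283003  0.013     ] [ 0.56993465 -0.33431626  0.013     ] 0.16411973645213418 h-g 0.08273026261721447 g-j 0.08139777846012176 yaw -0.5449461571344025
[ 0.8551552  -0.51837205] [ 0.84994021 -0.52687915]
[ 0.50227499 -0.2933028 ]
toolx [-0.846  0.533  0.001] tilt [-0.001  0.    -1.   ] q6 0.025 turn -0.0176 (alt 3.124 ) shift [-0.0015  0.0045  0.207 ]
toolx [-0.846  0.533  0.001] tilt [-0.001  0.    -1.   ] q6 0.025 turn -0.0176 (alt 3.124 ) shift [-0.0038  0.0053  0.207 ]
[[ 0.46424419 -0.29343831]
 [ 0.51478638 -0.33016728]]
[[ 0.48465093 -0.26098647]
 [ 0.54032924 -0.28953043]]
```

Emit:
{"name": "pendant", "arguments": {
  "motion": [
    [[-0.125,0.25,1],-0.3,0.75],
    [[0,0,1.5],0,0.75],
    [[0,0,1.5],0,0.75],
    [[0,0,1.5],0,0.75],
    [[0,0,1.5],0,0.75],
    [[0,0,1.5],0,0.75],
    [[0,0,1],0,0.75],
    [[0,0,0.5],0,0.75],
    [[0,0,0],0,0.75],
    [[0,0,0],0,0.75],
    [[0,0,0],0,0.75]
  ],
  "grip_force": 20
}}

```text
time: 3.98
tool_pos: [0.5032, -0.294, 0.0089]
ee_rot: [0.27, 0.963, -0.0, 0.001]
ft_force: [0.0, -0.2, 0.9]
width: 0.752
finger_force: 0.0
```

Emit:
{"name": "pendant", "arguments": {
  "motion": [
    [[0,0,0.15],0,0.65],
    [[0,0,0],0,0.6],
    [[0,0,0],0,0.55],
    [[0,0,0],0,0.5],
    [[0,0,0],0,0.5],
    [[0,0,0],0,0.5],
    [[0,0,0],0,0.5]
  ],
  "grip_force": 20
}}

```text
time: 4.57
tool_pos: [0.5035, -0.2934, 0.006]
ee_rot: [0.269, 0.963, -0.0, 0.002]
ft_force: [0.5, -0.2, 6.5]
width: 0.5
finger_force: 7.1
```

Emit:
{"name": "pendant", "arguments": {
  "motion": [
    [[0,0,0],0,0.48],
    [[0,0,0],0,0.48],
    [[0,0,0],0,0.48]
  ],
  "grip_force": 20
}}

```text
time: 4.82
tool_pos: [0.5037, -0.2935, 0.0061]
ee_rot: [0.269, 0.963, -0.0, 0.002]
ft_force: [0.2, 0.2, 7.0]
width: 0.483
finger_force: 7.9
```

Emit:
{"name": "pendant", "arguments": {
  "motion": [
    [[0,0,-0.25],0,0.48],
    [[0,0,-0.5],0,0.48],
    [[0,0,-0.75],0,0.48],
    [[0,0,-1],0,0.48],
    [[0,0,-1],0,0.48],
    [[0,0,-1],0,0.48],
    [[0,0,-0.75],0,0.48],
    [[0,0,0],0,0.48],
    [[0,0,0],0,0.48],
    [[0,0,0],0,0.48]
  ]
}}

```text
time: 5.65
tool_pos: [0.5016, -0.2924, 0.1086]
ee_rot: [0.27, 0.963, 0.0, -0.001]
ft_force: [0.0, 0.5, -1.2]
width: 0.479
finger_force: 5.7
```

```bash
python3 - <<'E'
from h import *
m=env.camera_model("wrist");im=env.read_camera("wrist");cv2.imwrite("pics/w2.png",im);np.save("w2.npy",m)
print(env.state()["ft_force"],env.state()["tool_pos"])
E
```

```text
[-0.58167665  0.04075875 -1.22910603] [ 0.50127877 -0.29223438  0.10810696]
```

View pics/w2.png

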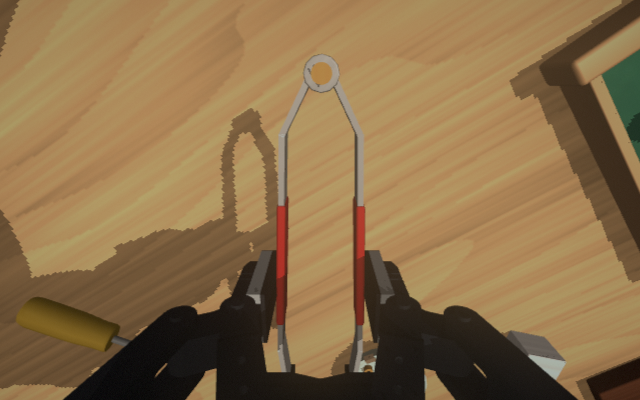

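Tongs are held level: heel ring at (321,73), sleeves gripped at rows 205–325. Next I'll measure the drawer and pillars from the top and side pictures already taken.

```bash
python3 - <<'E'
from h import *
def gold(im,box):
    h=cv2.cvtColor(im,cv2.COLOR_BGR2HSV);k=((h[...,0]>8)&(h[...,0]<30)&(h[...,1]>90)&(h[...,2]>90)).astype(np.uint8)*255
    o=np.zeros_like(k);x0,x1,y0,y1=box;o[y0:y1,x0:x1]=k[y0:y1,x0:x1];return o
for n,box in(("top",(265,345,172,203)),("side",(264,318,168,242))):
    im=cv2.imread(f"pics/{n}0.png");m=env.camera_model(n)
    for s,c in blobs(gold(im,box),15)[0]:
        x,y,w,h,a=s
        print(n,s,c,"mid",cast(m,c,.045)[0,:2].round(4),"headcast",cast(m,[c[0],y+2],.085)[0,:2].round(4))
cv2.imwrite("pics/s_crop.png",cv2.resize(cv2.imread("pics/side0.png")[155:270,205:355],None,fx=5,fy=5,interpolation=cv2.INTER_CUBIC))
E
```

```text
top [299, 176, 9, 11, 67] [303.1 180.9] mid [0.5825 0.0575] headcast [0.585  0.0558]
top [324, 177, 8, 11, 70] [327.3 181.7] mid [ 0.5803 -0.0254] headcast [ 0.5822 -0.0252]
top [275, 182, 8, 11, 63] [278.9 186.4] mid [0.5627 0.1402] headcast [0.564  0.1364]
side [264, 168, 54, 46, 1114] [288.5 184.4] mid [0.6106 0.0029] headcast [ 0.6136 -0.0061]
side [270, 207, 13, 30, 237] [276.  221.5] mid [0.5607 0.1416] headcast [0.5575 0.1413]
side [296, 209, 22, 33, 374] [310.2 230.1] mid [0.4747 0.1298] headcast [0.4842 0.111 ]
```

View pics/s_crop.png

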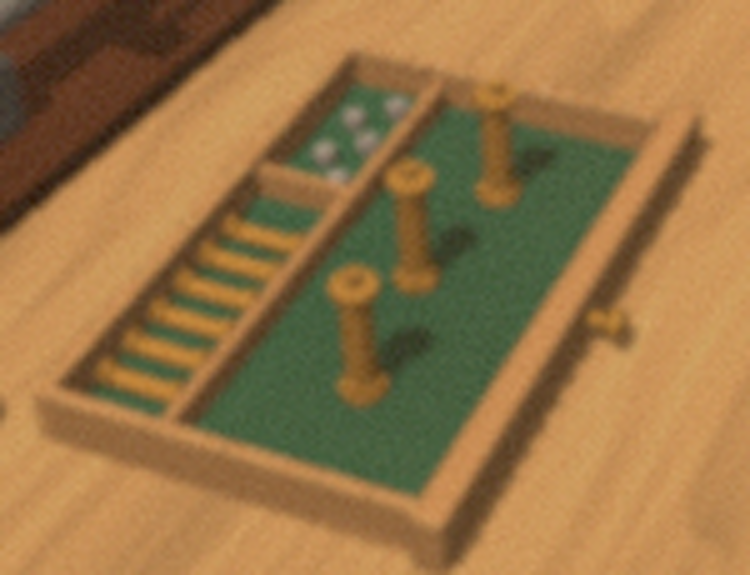

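```bash
cat > pl.py <<'E'
from h import *
mt,ms=env.camera_model("top"),env.camera_model("side")
S=lambda x,y:(205+x/5-.4,155+y/5-.4)
T=lambda x,y:(245+x/4-.4,140+y/4-.4)
for hd,ft,tp in(((354,285),(362,385),(137,181)),((410,177),(415,275),(234,157)),((496,95),(497,188),(331,162))):
    print("side head",cast(ms,S(*hd),.082)[0,:2].round(4),"foot",cast(ms,S(*ft),.011)[0,:2].round(4),"top head",cast(mt,T(*tp),.082)[0,:2].round(4))
print("side: front corners top z.036",cast(ms,[S(425,505),S(695,115)],.036)[:,:2].round(4), "divider",cast(ms,[S(185,412),S(435,90)],.03)[:,:2].round(4))
print("top: front outer edge",cast(mt,[T(48,292),T(432,262)],.036)[:,:2].round(4),"back",cast(mt,[T(50,55),T(405,30)],.03)[:,:2].round(4))
E
python3 pl.py
```

```text
side head [0.5558 0.1469] foot [0.5613 0.1407] top head [0.5616 0.1368]
side head [0.5755 0.0658] foot [0.5813 0.0588] top head [0.5827 0.0559]
side head [ 0.5723 -0.0141] foot [ 0.5797 -0.0242] top head [ 0.579  -0.0254]
side: front corners top z.036 [[ 0.4804  0.2129]
 [ 0.4989 -0.104 ]] divider [[ 0.6124  0.2101]
 [ 0.6428 -0.0653]]
top: front outer edge [[ 0.4728  0.2153]
 [ 0.5014 -0.1124]] back [[ 0.682   0.2208]
 [ 0.7065 -0.0895]]
```

Side crop: pillar feet are at crop (362,385), (415,275) and (497,188), all upright in the front bay, with the front board at right. Next I'll work out the jaw offset in the tool frame and the moves to stand in front of pillar C (the one at −y).

```bash
cat >> h.py <<'E'
YAW=0.07
AX=np.array([np.cos(YAW),np.sin(YAW)])
PIL={"A":(.561,.140),"B":(.5815,.058),"C":(.5795,-.0245)}
JX,JY=-.085,0.  # jaw centre in tool x,y
def stand(p,back,z):
    """TCP for jaw centre 'back' short of p, tongs along AX (tool x = -AX, tool y = z x ... )"""
    x=np.array([-AX[0],-AX[1]]);y=np.array([x[1],-x[0]])  # tool z down
    q=np.array(p)-back*AX-JX*x-JY*y
    print("tcp",q);go([*q,z],-AX)
E
python3 - <<'E'
from h import *
m=np.load("w2.npy",allow_pickle=True).item();s=env.state();Rm=R.from_quat(s["ee_rot"]).as_matrix();z=s["tool_pos"][2]
for dz in(.006,.010):
  P=cast(m,[[321,73],[277,205],[365,205],[282,325],[360,325]],z+dz);print(((P-s["tool_pos"])@Rm).round(4).tolist())
E
```

```text
[[0.0868, 0.001, -0.0058], [0.0324, -0.0183, -0.0059], [0.0324, 0.0204, -0.0059], [-0.0321, -0.0184, -0.0061], [-0.032, 0.0208, -0.0061]]
[[0.0867, 0.001, -0.0098], [0.0339, -0.0177, -0.0099], [0.0339, 0.0199, -0.0099], [-0.0287, -0.0179, -0.0101], [-0.0287, 0.0202, -0.0101]]
```

```bash
sed -i 's/^JX,JY=.*/JX,JY=-.084,.001/' h.py; python3 -c "
from h import *
stand(PIL['C'],.06,.13)"
```

```text
tcp [ 0.4359226  -0.03556932]
toolx [-0.855  0.519  0.002] tilt [-0.002  0.001 -1.   ] q6 0.018 turn -0.6157 (alt 2.5259 ) shift [ 0.0473  0.2606 -0.0214]
```

To row units: -0.01 m is -0.5, -0.08 rad is -1.6.

Emit:
{"name": "pendant", "arguments": {
  "motion": [
    [[0,0,-0.5],0,0.48],
    [[0,0,-0.5],0,0.48],
    [[0,0,0],-1.6,0.48],
    [[0,0,0],-1.6,0.48],
    [[0,0,0],-1.6,0.48],
    [[0,0,0],-1.6,0.48],
    [[0,0,0],-1.6,0.48],
    [[0,0,0],-1.6,0.48],
    [[0,0,0],-1.6,0.48],
    [[0,0,0],-1.114,0.48],
    [[0,0,0],0,0.48]
  ]
}}

```text
time: 6.62
tool_pos: [0.5025, -0.293, 0.1299]
ee_rot: [-0.035, 0.999, -0.0, 0.0]
ft_force: [-0.6, -0.4, -1.0]
width: 0.478
finger_force: 5.7
```

Emit:
{"name": "pendant", "arguments": {
  "motion": [
    [[0.18,1,0],0,0.48],
    [[0.18,1,0],0,0.48],
    [[0.18,1,0],0,0.48],
    [[0.18,1,0],0,0.48],
    [[0.18,1,0],0,0.48],
    [[0.18,1,0],0,0.48],
    [[0.18,1,0],0,0.48],
    [[0.18,1,0],0,0.48],
    [[0.18,1,0],0,0.48],
    [[0.18,1,0],0,0.48],
    [[0.18,1,0],0,0.48],
    [[0.18,1,0],0,0.48],
    [[0.18,1,0],0,0.48],
    [[0,0,0],0,0.48],
    [[0,0,0],0,0.48]
  ]
}}

```text
time: 7.87
tool_pos: [0.4374, -0.0362, 0.1298]
ee_rot: [-0.035, 0.999, -0.0, 0.0]
ft_force: [-0.4, -0.6, -1.0]
width: 0.483
finger_force: 5.7
```

```bash
python3 - <<'E'
from h import *
stand(PIL['C'],.06,.051)
for n in("top","side"):
    im=env.read_camera(n);cv2.imwrite(f"pics/{n}1.png",im)
a=cv2.resize(cv2.imread("pics/top1.png")[130:260,245:385],None,fx=2.9,fy=2.9,interpolation=cv2.INTER_CUBIC)
b=cv2.resize(cv2.imread("pics/side1.png")[130:270,250:400],None,fx=2.6,fy=2.69,interpolation=cv2.INTER_CUBIC)
b=cv2.resize(b,(390,a.shape[0]));cv2.imwrite("pics/c1.png",np.hstack([a,b]));print(a.shape)
E
```

```text
tcp [ 0.4359226  -0.03556932]
toolx [-0.997 -0.071 -0.001] tilt [ 0.001 -0.    -1.   ] q6 -0.153 turn 0.0008 (alt -3.1408 ) shift [0.0015 0.0008 0.0788]
(377, 406, 3)
```

View pics/c1.png

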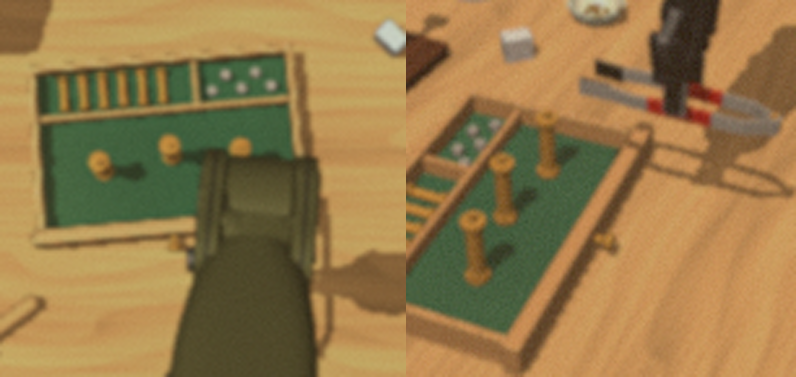

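The side half shows the tongs level, held at the sleeves, with the three pillars standing. I'll lower at stand-off, then advance around C.

Emit:
{"name": "pendant", "arguments": {
  "motion": [
    [[0.075,0.04,1],0,0.5],
    [[0,0,1],0,0.5],
    [[0,0,1],0,0.5],
    [[0,0,0.94],0,0.5],
    [[0,0,0],0,0.5],
    [[0,0,0],0,0.5],
    [[0,0,0],0,0.5]
  ]
}}

```text
time: 8.55
tool_pos: [0.4367, -0.0367, 0.0512]
ee_rot: [-0.034, 0.999, -0.0, 0.0]
ft_force: [1.5, -0.4, -0.4]
width: 0.499
finger_force: 5.2
```

Emit:
{"name": "pendant", "arguments": {
  "motion": [
    [[-0.5,0,0],0,0.5],
    [[-0.5,0,0],0,0.5],
    [[-0.5,0,0],0,0.5],
    [[-0.5,0,0],0,0.5],
    [[-0.5,0,0],0,0.5],
    [[-0.5,0,0],0,0.5],
    [[0,0,0],0,0.5],
    [[0,0,0],0,0.5]
  ]
}}

```text
time: 9.22
tool_pos: [0.4964, -0.0317, 0.0504]
ee_rot: [-0.035, 0.999, -0.0, -0.0]
ft_force: [-0.4, -0.3, -0.6]
width: 0.499
finger_force: 5.2
```

```bash
python3 - <<'E'
from h import *
stand(PIL['C'],0,.051);print(env.state()["ft_force"])
im=env.read_camera("side");cv2.imwrite("pics/c2.png",cv2.resize(im[120:230,270:400],None,fx=5,fy=5,interpolation=cv2.INTER_CUBIC))
E
```

```text
tcp [ 0.49577566 -0.03137275]
toolx [-0.998 -0.07   0.   ] tilt [-0. -0. -1.] q6 -0.134 turn 0.0002 (alt -3.1414 ) shift [ 0.0006  0.0004 -0.0006]
[-0.40788946 -0.29224141 -0.64590254]
```

View pics/c2.png

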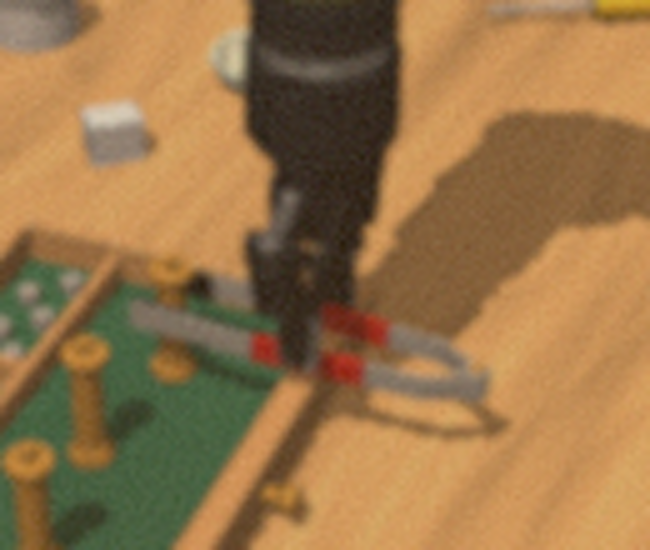

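Pillar C stands between the jaws, with the near strip crossing its shank at (172,322). I'll close, then lift.

Emit:
{"name": "pendant", "arguments": {
  "motion": [
    [[0,0,0],0,0.46],
    [[0,0,0],0,0.43],
    [[0,0,0],0,0.41],
    [[0,0,0],0,0.36],
    [[0,0,0],0,0.33],
    [[0,0,0],0,0.33],
    [[0,0,0],0,0.33],
    [[0,0,0],0,0.33]
  ],
  "grip_force": 30
}}

```text
time: 9.93
tool_pos: [0.4955, -0.0318, 0.0505]
ee_rot: [-0.035, 0.999, 0.0, -0.0]
ft_force: [0.0, 1.4, -0.1]
width: 0.379
finger_force: 30.3
```

Emit:
{"name": "pendant", "arguments": {
  "motion": [
    [[0,0,-0.25],0,0.33],
    [[0,0,-0.5],0,0.33],
    [[0,0,-0.5],0,0.33],
    [[0,0,-0.25],0,0.33],
    [[0,0,0],0,0.33],
    [[0,0,0],0,0.33],
    [[0,0,0],0,0.33],
    [[0,0,0],0,0.33],
    [[0,0,0],0,0.33],
    [[0,0,0],0,0.33]
  ]
}}

```text
time: 10.77
tool_pos: [0.4954, -0.0318, 0.0801]
ee_rot: [-0.035, 0.999, 0.0, -0.0]
ft_force: [-0.3, 0.1, -2.7]
width: 0.381
finger_force: 30.1
```

```bash
python3 - <<'E'
from h import *
F=[]
for i in range(6):
    env.read_camera("top");s=env.state();F.append(np.r_[s["ft_force"],s["torque"]])
print(np.mean(F,0).round(3),np.std(F,0).round(3))
im=env.read_camera("side");cv2.imwrite("pics/c3.png",cv2.resize(im[120:230,270:400],None,fx=5,fy=5,interpolation=cv2.INTER_CUBIC))
E
```

```text
[ 0.231 -0.228 -2.838  0.013  0.126  0.007] [0.32  0.399 0.562 0.035 0.018 0.03 ]
```

View pics/c3.png

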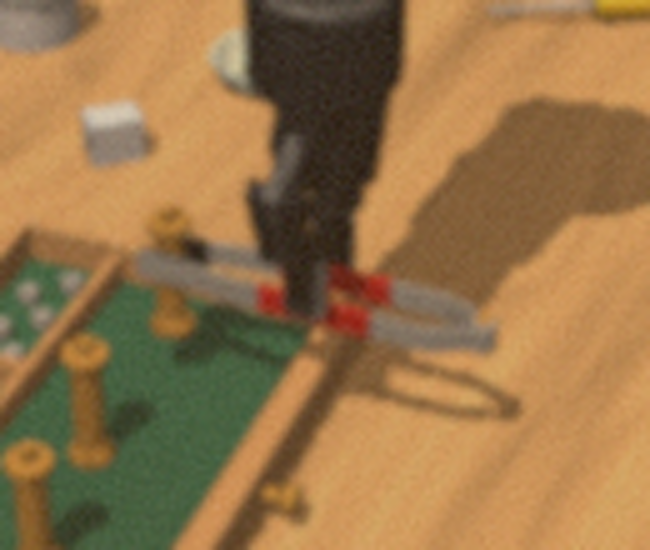

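The lift adds about 1.8 N and 0.12 N m, so C is the solid pillar. Picture shows it upright in the jaws at (172,275) with the other two still standing. I'll raise it and check again.

To row units: -0.01 m is -0.5, -0.005 m is -0.25.

Emit:
{"name": "pendant", "arguments": {
  "motion": [
    [[0,0,-0.25],0,0.33],
    [[0,0,-0.5],0,0.33],
    [[0,0,-0.5],0,0.33],
    [[0,0,-0.5],0,0.33],
    [[0,0,-0.5],0,0.33],
    [[0,0,-0.5],0,0.33],
    [[0,0,-0.5],0,0.33],
    [[0,0,-0.5],0,0.33],
    [[0,0,-0.25],0,0.33],
    [[0,0,0],0,0.33],
    [[0,0,0],0,0.33],
    [[0,0,0],0,0.33],
    [[0,0,0],0,0.33],
    [[0,0,0],0,0.33],
    [[0,0,0],0,0.33],
    [[0,0,0],0,0.33],
    [[0,0,0],0,0.33],
    [[0,0,0],0,0.33]
  ],
  "grip_force": 35
}}

```text
time: 12.62
tool_pos: [0.4957, -0.0318, 0.1604]
ee_rot: [-0.035, 0.999, 0.0, -0.0]
ft_force: [-1.0, -0.9, -2.7]
width: 0.381
finger_force: 36.7
```

```bash
python3 - <<'E'
from h import *
F=[]
for i in range(16):
    env.read_camera("top");s=env.state();F.append(np.r_[s["ft_force"],s["torque"]])
print(np.mean(F,0).round(3),np.std(F,0).round(3),s["time"],s["tool_pos"])
im=env.read_camera("side");cv2.imwrite("pics/c4.png",cv2.resize(im[100:240,260:400],None,fx=4,fy=4,interpolation=cv2.INTER_CUBIC))
E
```

```text
[-0.227 -0.179 -2.428 -0.006  0.129 -0.006] [0.506 0.453 0.35  0.022 0.036 0.028] 13.4167 [ 0.49572145 -0.03182141  0.16049767]
```

View pics/c4.png

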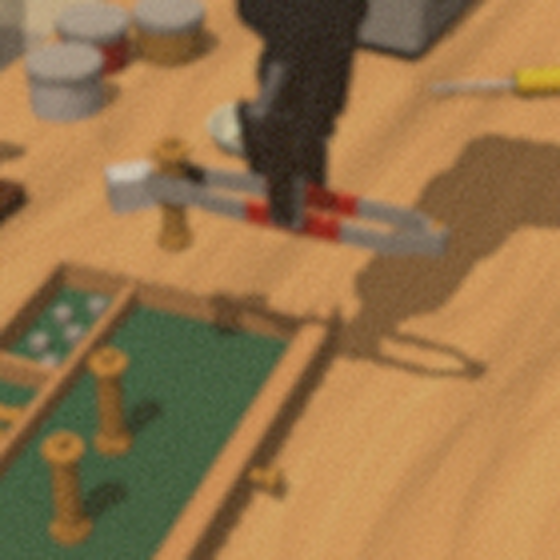

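The total load is 2.43 N, against 0.93 + 1.47 N expected for the tongs plus solid brass. The picture shows the pillar upright in the jaws at (174,195), high above the drawer, and the other two standing at (112,400) and (68,490). I'll hand it in.

```bash
python3 -c "
from workcell import env
print(env.close_job())"
```

```text
the job is handed in; nothing more can be done
None
```

I handed the job in with the solid brass pillar (the rightmost, found on the first lift by its 2.43 N total load with the tongs) held upright and at rest in the tongs, foot about 11.5 cm above the bench, and the other two untouched and standing in the drawer; no verdict came back.

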